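# Hang the heel template level on its peg

### The arm

A 6-joint arm with a two-finger parallel gripper is mounted at the origin on the work surface. World frame = base frame: x ahead of the robot, y to its left, z up, the work surface at z = 0. Lengths are in m, angles in rad, forces in N, time in s.
With the tool pointing down it reaches from about 0.35 to 0.85 m from the base axis. Payload 8.1 kg.
Tool frame: the origin (TCP) lies midway between the tips of the shut fingers; the grasp point (between the pads) lies 19 mm behind it; z points along the fingers, y is the line along which they close (so a half turn about z gives the same grasp; the last joint's range is limited). The gripper opens to 93 mm and grips with 3 to 60 N. Pads are 15 mm wide; open, the fingers measure 128 mm over their backs; the gripper's body (75 mm by 188 mm) begins 65 mm behind the grasp point.
Start: joints at [-1.378, 0.13, 1.488, -0, 1.523, -0.085], TCP at [0.165, -0.577, 0.219] pointing down, gripper open.
Joint ranges: [-2.96, 2.96], [-0.89, 2.26], [0.02, 2.5], [-1.34, 4.48], [0, 2.73], [-2.66, 2.66]. Speed limits (rad/s): [2.39, 2.39, 2.79, 3.14, 3.14, 3.14].

### API

Orientations are given as a rotation vector (axis times angle).
In Python, from bench import r, solve_ik, cams, current_time_s, current_joint_pos, current_qd, current_joint_efforts, current_tcp_pos, current_eef_rot, current_force, current_wrist_torque, current_grip_width, current_grip_force gives the robot as it stands. The module is installed in compiled form; this text tells all that it offers. Calls block until the motion is done:
- r.goto(position, orientation): joint-space move of the TCP to a pose.
- r.move_l(position, vel=0.15, orientation=None): straight line of the TCP; orientation=None keeps the orientation; vel is the mean speed in m/s.
- r.movej(angles): joint-space move.
- r.let_go() and r.close_gripper(strength=None): open the fingers fully, or close them until they stop; strength is the grip in N (None keeps the last).
- r.pause(seconds).
- solve_ik(position, orientation): joint angles nearest the present ones, or None.
- cams.grab_frame(name): name is "side" or "top"; returns a dict with "image" (420x560x3 uint8, red, green, blue), "range_z" (420x560 float32, m along the optical axis (not along the pixel's ray), 0 where there is no reading), "camera_matrix" (3x3 intrinsics, pixels), "R" (3x3) and "t" (3): a world point X has camera coordinates R X + t. Camera axes: x right, y down, z forward; pixel columns grow to the right and rows downward; lengths in m; the calibration is good to about 2 mm. A picture is of the moment at which its call begins.
A pose or a line that the arm cannot do raises r.PlanningError and nothing moves.
- r.finish_job(): hands the job in; it is judged then, once.
Readings, each from a call of its own:
- current_time_s(): time.
- current_joint_pos(): joint angles.
- current_qd(): joint speeds.
- current_joint_efforts(): joint torques, N m.
- current_tcp_pos(): TCP position.
- current_eef_rot(): TCP orientation.
- current_force(): force on the tool from outside, world axes, zero at the start.
- current_wrist_torque(): the same for the moment, N m.
- current_grip_width(): opening from 0.0 (shut) to 1.0 (fully open).
- current_grip_force(): force on a finger pad.
Only numpy, scipy, OpenCV 4.12 (cv2) and the standard library are available. Lean on these libraries where they do the work, as an engineer would, in place of code of your own. Each camera call takes 0.05 s, during which the arm holds its last target. There are 200 camera calls.

### The job

Slide the red heel template straight up out of the template rack and hang it on the free peg of the hanging rail, by the one of its four holes that lets it hang level: arm on top and horizontal, heel pointing down. Let go of it and leave it hanging there at rest; leave the other templates in their slots and do not push the tools on the bench about.

Things in the scene. Friction and masses are not known exactly. Their poses are not given: they have to be found in the camera images.
- heel_template_center (a point): Centre of the heel template's 160 x 120 mm outline, at mid-thickness. Bright red plastic sheet, 8 mm thick, about 115 g, standing on edge in one of the rack's slots. Axes: x across the sheet, y along its arm from heel end (y = -80 mm) to free end (+80 mm), z up, from the heel's foot (-60 mm) to the arm's straight top edge (+60 mm).
- heel_template: Its L shape, one uniform sheet: arm on top 160 mm long, 35 mm high; below the arm's heel end a leg (the heel) 75 mm wide, 85 mm high, its outer side in line with the arm's end; the inner corner of arm and leg is filled with a concave rounding of 30 mm radius. Origin: middle of the leg's foot, at mid-thickness (42.5 mm from the outline's centre in y). Same axes.
- hole_1 (a point): Centre, at mid-thickness, of hole 1 of 4 in the heel template, counted from its heel end: round, right through, 14 mm wide, 13 mm below the arm's top edge; the holes are 27 mm apart. This one is 30.2 mm from the heel end: y = -49.8, z = +47.0 mm from the outline's centre. Same axes.
- hole_2 (a point): Centre, at mid-thickness, of hole 2 of 4 in the heel template, counted from its heel end: round, right through, 14 mm wide, 13 mm below the arm's top edge; the holes are 27 mm apart. This one is 57.2 mm from the heel end: y = -22.8, z = +47.0 mm from the outline's centre. Same axes.
- hole_3 (a point): Centre, at mid-thickness, of hole 3 of 4 in the heel template, counted from its heel end: round, right through, 14 mm wide, 13 mm below the arm's top edge; the holes are 27 mm apart. This one is 84.2 mm from the heel end: y = +4.2, z = +47.0 mm from the outline's centre. Same axes.
- hole_4 (a point): Centre, at mid-thickness, of hole 4 of 4 in the heel template, counted from its heel end: round, right through, 14 mm wide, 13 mm below the arm's top edge; the holes are 27 mm apart. This one is 111.2 mm from the heel end: y = +31.2, z = +47.0 mm from the outline's centre. Same axes.
- template_rack: Fixed wooden rack, 140 x 96 mm, 57 mm high, with 3 slots open at the top, 80 mm long (along y), 12 wide, 45 deep, at x = -45, 0, +45 mm. Origin: centre of its underside on the bench; z up. The heel's leg stands in a slot with a little play, its arm sticking out past the rack's +y end, 97 mm above the bench, axes parallel to the rack's.
- peg: Free peg of the hanging rail: fixed straight steel rod, 7 mm thick, 110 mm long, round end. Origin: on its axis where it leaves the wooden cross-rail, 205 mm above the bench; x along the rod, outwards, rising 6 degrees; y level, z up. The rail behind it is 34 mm high, centred on the origin, from y = -70 to +210 mm; an equal peg 140 mm to the +y side holds a steel straight-edge.
- bridge_template_center (a point): Bystander: white bridge template, 8 mm thick, 74 mm wide, 72 mm high, standing in another slot; the point is its centre, z up.
- head_template_center (a point): Bystander: plywood head template, 8 mm thick, 72 mm wide, 70 mm high, standing in another slot; the point is its centre, z up.
- chisel: Bystander: wood-handled chisel, 250 mm long, lying on the bench along its x axis.
- block_plane: Bystander: small iron and brass hand plane, 160 x 50 x 60 mm; origin at the centre of its sole.
- glue_bottle: Bystander: white glue bottle with an orange cap, 60 mm across, 160 mm high; origin under its centre.
- mallet: Bystander: wooden mallet lying on the bench, 270 mm long along x, head 120 mm wide and 70 mm high.
- bar_clamp: Bystander: small bar clamp with blue jaws and a red handle lying flat, 240 mm long along x, 85 mm wide.
Not all that is in view belongs to the job. Leave any purple or turquoise look-alike of the template_rack alone.

How it is judged:
On the way:
1. the heel template is lifted clear above the rack's slots (z of heel_template_center in the frame of template_rack above 0.12 m), for 0.1 s.
At the end, for the whole second after the job is handed in: The heel template hangs at rest with its weight on the free peg, the peg through one of its four holes, its arm on top and level within 8 degrees (0.14 rad) (((x of hole_1 in the frame of peg between 0.01 and 0.106 m and y of hole_1 in the frame of peg between -0.007 and 0.007 m and z of hole_1 in the frame of peg between -0.008 and 0.004 m) or (x of hole_2 in the frame of peg between 0.01 and 0.106 m and y of hole_2 in the frame of peg between -0.007 and 0.007 m and z of hole_2 in the frame of peg between -0.008 and 0.004 m) or (x of hole_3 in the frame of peg between 0.01 and 0.106 m and y of hole_3 in the frame of peg between -0.007 and 0.007 m and z of hole_3 in the frame of peg between -0.008 and 0.004 m) or (x of hole_4 in the frame of peg between 0.01 and 0.106 m and y of hole_4 in the frame of peg between -0.007 and 0.007 m and z of hole_4 in the frame of peg between -0.008 and 0.004 m)) and angle between heel_template_center's own z axis and vertical below 0.14 rad and contact force between heel_template and peg above 0.3 N and linear speed of heel_template below 0.03 m/s and angular speed of heel_template below 0.4 rad/s); the robot touches nothing.
It fails at once if another template is pulled up or knocked out of its slot (moved more than 20 mm) (distance of any of bridge_template_center, head_template_center from where it was at the start of the episode above 0.02 m).
It fails at once if a tool or the bottle on the bench is pushed more than 30 mm (distance of any of chisel, block_plane, glue_bottle, mallet, bar_clamp from where it was at the start of the episode above 0.03 m).
It also fails if it takes over 45 s, if anything falls off the work surface, if the arm or the gripper's body presses on something with over 40 N, if the wrist force passes 120 N, or if a joint passes its speed limit or range.

## Working session

There is one attempt and no reset: what is moved stays moved. The work goes in short steps, each a Python script; the robot and the scene stay as the last script left them, time stands still between calls to the robot, and variables do not carry over. Pictures are saved under pics/ and viewed, at most 10 in all, crops included, and the job is handed in when it is done.

```bash
mkdir -p pics; cat > h.py <<'E'
import numpy as np, cv2
from bench import *
def grab(n,save):
    f=cams.grab_frame(n); np.savez(f'pics/{save}.npz',**f)
    cv2.imwrite(f'pics/{save}.png',f['image'][:,:,::-1]); return f
def cloud(f):
    z=f['range_z']; K=f['camera_matrix']; v,u=np.indices(z.shape)
    P=np.stack([(u-K[0,2])/K[0,0]*z,(v-K[1,2])/K[1,1]*z,z],-1)
    return (P-f['t'])@f['R']
def proj(f,X):
    c=f['R']@np.asarray(X)+f['t']; p=f['camera_matrix']@c; return p[:2]/p[2]
E
python3 - <<'E'
from h import *
for n in('side','top'):
    f=grab(n,n+'0'); print(n,-f['R'].T@f['t'],f['R'][2],f['camera_matrix'][0,0])
a=[cv2.imread(f'pics/{n}0.png') for n in('side','top')]
E
```

```text
side [0.45179717 0.73523431 0.72585274] [ 0.01061817 -0.80011092 -0.5997581 ] 413.56407121794297
top [ 0.23148738 -0.07075915  1.53046848] [ 0.16013035 -0.00820884 -0.98706174] 543.6251367110409
```

View pics/side0.png

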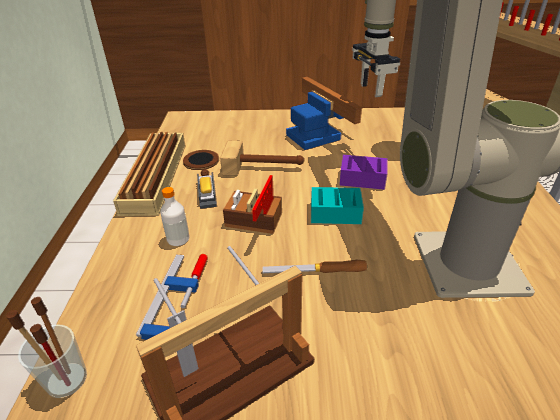

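View pics/top0.png

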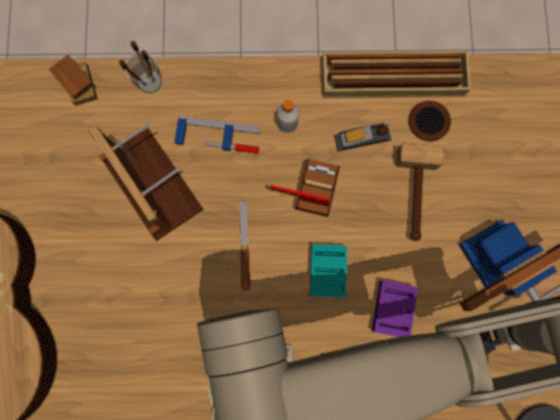

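The side view shows the red heel in the rack at about (263,197) and the rail at (150-300,270-350). The free peg is near (245,265), and the other peg near (170,300) carries the straight-edge. In the top view the rack is at (318,187) and the rail runs (95,130)-(157,232), with the free peg near (160,180).

```bash
python3 - <<'E'
from h import *
t=cv2.imread('pics/top0.png');s=cv2.imread('pics/side0.png')
a=cv2.resize(t[105:255,75:345],None,fx=2.96,fy=2.96,interpolation=cv2.INTER_CUBIC)
cv2.imwrite('pics/topc.png',a[:, :800])
b=cv2.resize(s[170:390,130:390-80],None,fx=2.7,fy=2.7,interpolation=cv2.INTER_CUBIC)
cv2.imwrite('pics/sidec.png',b)
for n in('side','top'):
    f=np.load(f'pics/{n}0.npz');P=cloud(f);im=f['image'].astype(int)
    red=(im[...,0]>150)&(im[...,1]<60)&(im[...,2]<60)&(f['range_z']>0)
    z=P[...,2]
    box=red&(z>.06)&(P[...,0]>.3)
    Q=P[box];print(n,len(Q),Q.min(0),Q.max(0))
    top=Q[Q[:,2]>.088];c=top.mean(0);u,sv,vt=np.linalg.svd(top[:,:2]-c[:2]);print(c,vt[0],sv,np.ptp((top[:,:2]-c[:2])@vt[0]),np.sort(top[:,2])[[0,len(top)//2,-1]])
    # rail top points
    k=(z>.16)&(z<.26)&(P[...,0]>.3)&(P[...,1]>.15)
    Q=P[k];print('rail',len(Q),Q.min(0),Q.max(0))
    T=Q[(Q[:,2]>.217)&(Q[:,2]<.23)];c=T[:,:2].mean(0);_,_,vt=np.linalg.svd(T[:,:2]-c);d=vt[0];w=(T[:,:2]-c)@vt.T
    print(len(T),c,vt,np.percentile(w,[0,1,50,99,100],axis=0))
E
```

```text
side 168 [ 0.48704623 -0.21101866  0.06071036] [ 0.52989007 -0.05096176  0.13563931]
[ 0.50975272 -0.11664033  0.12678474] [0.25385277 0.96724287] [0.62896496 0.02950199] 0.16408558877115495 [0.0988963  0.13164862 0.13563931]
rail 5815 [0.42404104 0.17119482 0.16000284] [0.90410909 0.39903154 0.22535879]
2230 [0.55821102 0.3162797 ] [[ 0.82542103  0.56451761]
 [-0.56451761  0.82542103]] [[-0.15300024 -0.11912987]
 [-0.14911479 -0.11144616]
 [ 0.00717542  0.00386792]
 [ 0.12428502  0.01343715]
 [ 0.12646593  0.01563392]]
top 146 [ 0.48706394 -0.20541037  0.12499037] [ 0.52572951 -0.05407382  0.14215812]
[ 0.5049803  -0.13683233  0.1332436 ] [-0.23167772 -0.9727926 ] [0.5287654  0.02530692] 0.15576506210120278 [0.12499037 0.13352593 0.14215812]
rail 1607 [0.42505548 0.17100912 0.16070842] [0.90827481 0.39784484 0.23232745]
1023 [0.55036036 0.30189322] [[-0.83481228 -0.55053471]
 [-0.55053471  0.83481228]] [[-0.14202015 -0.11282515]
 [-0.13789628 -0.10716816]
 [ 0.00057932  0.00804181]
 [ 0.13631798  0.02032536]
 [ 0.13843888  0.02258375]]
```

View pics/topc.png

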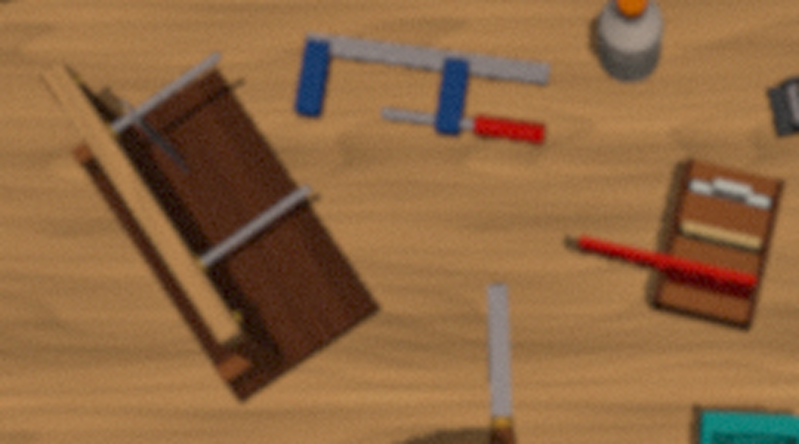

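View pics/sidec.png

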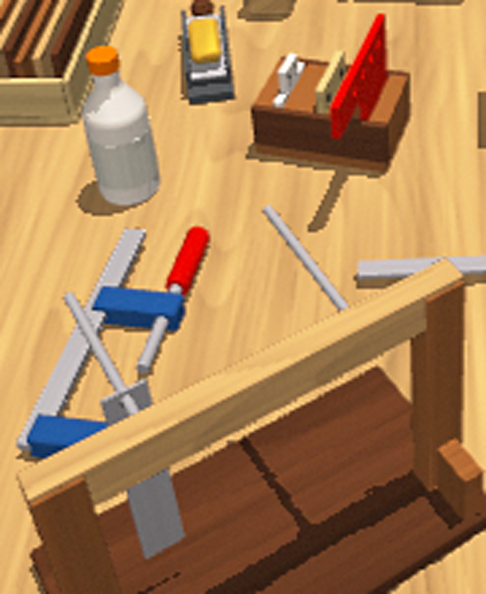

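```bash
cat > fit.py <<'E'
from h import *
from scipy.optimize import minimize
def yawm(a): c,s=np.cos(a),np.sin(a); return np.array([[c,-s,0],[s,c,0],[0,0,1.]])
def project(f,X): 
    c=X@f['R'].T+f['t']; p=c@f['camera_matrix'].T; return p[:,:2]/p[:,2:]
a=np.linspace(np.pi,np.pi/2,8)   # fillet centre (25,-5): concave rounding
OUT=np.array([[-80,60],[80,60],[80,25]]+[[25+30*np.cos(t),-5+30*np.sin(t)] for t in a[::-1]]+[[-5,-60],[-80,-60]])/1e3
SS=8
def render(f,polys,roi):
    u0,v0,w,h=roi; m=np.zeros((h*SS//2,w*SS//2),np.uint8)
    k=SS//2
    for p in polys:
        cv2.fillPoly(m,[np.round(((project(f,p)-[u0-.5,v0-.5])*k-.5)*16).astype(np.int32)],255,shift=4)
    return cv2.resize(m,(w,h),interpolation=cv2.INTER_AREA)/255.
def heel(p,zmin=None):
    x,y,z,yw=p; o=OUT.copy()
    if zmin is not None: o[:,1]=np.maximum(o[:,1],zmin-z)
    return [np.c_[np.full(len(o),t),o]@yawm(yw).T+[x,y,z] for t in np.linspace(-.004,.004,9)]
def peg(p):
    x,y,z,yw=p; el=np.radians(6); d=yawm(yw)@[np.cos(el),0,np.sin(el)]; out=[]
    for t in np.linspace(0,np.pi,7)[:-1]:
        n=yawm(yw)@[0,np.cos(t),0]+np.array([0,0,np.sin(t)]); n*=.0035
        A=np.array([x,y,z]); out.append(np.array([A-n,A+d*.107-n,A+d*.11,A+d*.107+n,A+n]))
    return out
def fit(views,model,p0,step,free=(0,1,2,3)):
    p0=np.array(p0,float);free=list(free)
    def full(q): p=p0.copy();p[free]=p0[free]+q*np.array(step)[free];return p
    def cost(q): return sum((np.abs(render(f,model(full(q)),roi)-m)*w).sum() for f,m,roi,w in views)
    n=len(free); S=np.vstack([np.zeros(n),np.eye(n)])-.3
    r_=minimize(cost,np.zeros(n),method='Nelder-Mead',options=dict(initial_simplex=S,maxiter=600,xatol=.005,fatol=.05))
    r_=minimize(cost,r_.x,method='Nelder-Mead',options=dict(initial_simplex=r_.x+.3*(S+.3),maxiter=400,xatol=.005,fatol=.02))
    return full(r_.x),r_.fun,sum(m.sum() for _,m,_,_ in views)
def redmask(f,roi):
    u,v,w,h=roi; im=f['image'][v:v+h,u:u+w].astype(float)
    return np.clip((im[...,0]-1.6*np.maximum(im[...,1],im[...,2]))/90,0,1)
def greymask(f,roi):
    u,v,w,h=roi; s=cv2.cvtColor(f['image'][v:v+h,u:u+w],cv2.COLOR_RGB2HSV).astype(float)
    return np.clip((95-s[...,1])/50,0,1)*np.clip((s[...,2]-60)/40,0,1)
E
python3 - <<'E'
from fit import *
F={n:dict(np.load(f'pics/{n}0.npz')) for n in('side','top')}
roi={'side':(230,165,65,70),'top':(260,170,85,50)}
p0=[.507,-.13,.072,-.24];st=[.01,.01,.004,.08]
mod=lambda p:heel(p,.058)
for names in(['side'],['top'],['side','top']):
    V=[(F[n],redmask(F[n],roi[n]),roi[n],1) for n in names]
    print(names,fit(V,mod,p0,st,free=(0,1,3)))
# peg
roi={'side':(215,235,42,48),'top':(142,158,48,40)}
from scipy.optimize import least_squares
el=np.radians(6)
def res(p):
    d=yawm(p[3])@[np.cos(el),0,np.sin(el)];A=p[:3]
    L=lambda f,t:project(F[f],(A+d*t)[None])[0]
    return np.r_[L('top',0)-[144.3,193.5],L('top',.11)-[179.1,169.2],L('side',.11)-[228.9,247.4],(p[2]-.205)/.001]
p0=least_squares(res,[.53,.26,.205,-.98]);print(p0.x,p0.fun);p0=p0.x
for names in(['side'],['top'],['side','top']):
    V=[]
    for n in names:
        m=greymask(F[n],roi[n]);w=np.ones_like(m)
        V.append((F[n],m,roi[n],w))
        cv2.imwrite(f'pics/m{n}.png',cv2.resize((m*255).astype(np.uint8),None,fx=8,fy=8,interpolation=0))
    print(names,fit(V,peg,[*p0[:2],.205,p0[3]],[.006,.006,.004,.05],free=(0,1,3)))
a,b=cv2.imread('pics/mside.png'),cv2.imread('pics/mtop.png')
cv2.imwrite('pics/masks.png',np.hstack([cv2.resize(a,(380,380)),cv2.resize(b,(400,380))]))
for p in [[.507,-.13]]: pass
E
```

```text
['side'] (array([ 0.50793017, -0.1295479 ,  0.072     , -0.24461226]), np.float64(123.39934640522868), np.float64(584.011111111111))
['top'] (array([ 0.50778652, -0.13013316,  0.072     , -0.24374189]), np.float64(188.57084967320256), np.float64(477.93999999999994))
['side', 'top'] (array([ 0.50757607, -0.13116734,  0.072     , -0.24596021]), np.float64(315.05830065359464), np.float64(1061.951111111111))
[ 0.4937907   0.26151713  0.20477769 -0.97820771] [-0.86529527  0.57786517  0.50929552 -0.74520034  0.10230033 -0.37386
 -0.22231201]
['side'] (array([ 0.49399308,  0.26187243,  0.205     , -0.97720555]), np.float64(22.206274509803922), np.float64(166.8))
['top'] (array([ 0.49557243,  0.26246572,  0.205     , -0.97901884]), np.float64(20.367676470588236), np.float64(146.9105))
['side', 'top'] (array([ 0.49496167,  0.26209941,  0.205     , -0.98037557]), np.float64(63.69042156862745), np.float64(313.7105))
```

View pics/masks.png

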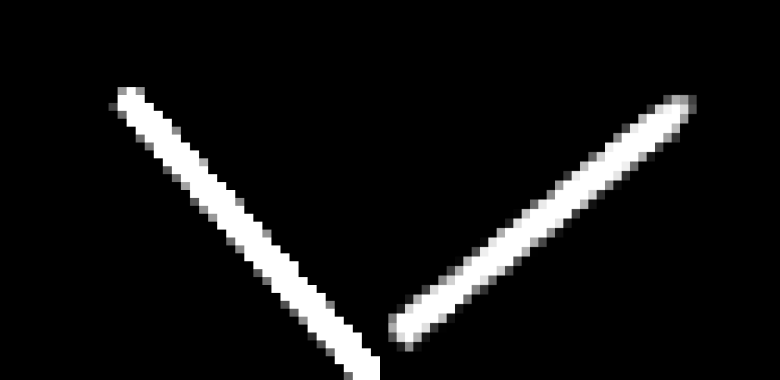

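```bash
cat >> fit.py <<'E'
from scipy.spatial.transform import Rotation as Ro
H=np.array([.5078,-.1300,.072,-.2445]); PG=np.array([.4950,.2622,.205,-.979]); GY=.0177
def tool(yw,s=1):
    y=s*np.array([np.cos(yw),np.sin(yw),0]); z=np.array([0,0,-1.]); return Ro.from_matrix(np.c_[np.cross(y,z),y,z]).as_rotvec()
def tcp_for(c,yw): # TCP for template centre c, yaw
    return np.asarray(c)+yawm(yw)@[0,GY,.029]
def hang(s,dz=0,dy=0,flip=0): # template centre with hole 2 on peg axis at distance s
    yw=PG[3]+np.pi*flip; e=np.radians(6)
    P=PG[:3]+yawm(PG[3])@[s*np.cos(e),dy,s*np.sin(e)]
    return P-yawm(yw)@[0,-.0228,.047]+[0,0,dz]
E
python3 - <<'E'
from fit import *
print(current_grip_width(),current_joint_pos())
for s in(1,-1):
    print(s,'grasp',solve_ik(tcp_for(H[:3],H[3]),tool(H[3],s)))
    for fl in(0,1):
        yw=PG[3]+np.pi*fl
        print(' hang',fl,*[np.round(q,2) if q is not None else None for q in(solve_ik(tcp_for(hang(x,z,flip=fl),yw),tool(yw,s)) for x,z in((.15,.05),(.08,0)))])
E
```

```text
0.9997303621146804 [-1.37840465e+00  1.31080290e-01  1.48917256e+00 -1.93071959e-06
  1.52299791e+00 -8.54296144e-02]
1 grasp [-3.14660237e-01  1.52648576e-02  1.82886600e+00 -4.44089210e-16
  1.29746179e+00 -7.01602367e-02]
 hang 0 [ 0.18  0.21  1.34 -0.    1.59  1.16] [ 0.28  0.18  1.48 -0.    1.49  1.26]
 hang 1 [ 0.12  0.    1.56 -0.    1.58 -2.05] [ 0.23 -0.03  1.7  -0.    1.48 -1.93]
-1 grasp None
 hang 0 [ 0.18  0.21  1.34 -0.    1.59 -1.99] [ 0.28  0.18  1.48 -0.    1.49 -1.88]
 hang 1 [ 0.12  0.    1.56 -0.    1.58  1.1 ] [ 0.23 -0.03  1.7  -0.    1.48  1.21]
```

```bash
python3 - <<'E'
from fit import *
g=tcp_for(H[:3],H[3]);o=tool(H[3])
r.goto(g+[0,0,.13],o)
r.move_l(g,vel=.12)
print(current_tcp_pos()-g,current_force())
r.close_gripper(40)
print(current_grip_width()*93,current_grip_force(),current_force())
r.move_l(g+[0,0,.135],vel=.1)
print(current_grip_width()*93,current_force(),current_time_s())
yw=PG[3]; t=tcp_for(hang(.15,.03),yw)
r.goto(t,tool(yw))
print(current_tcp_pos()-t,current_grip_width()*93,current_time_s())
r.move_l(tcp_for(hang(.135),yw),vel=.1)
F={n:grab(n,n+'1') for n in('side','top')}
a=cv2.resize(cv2.imread('pics/side1.png')[160:330,160:330],(590,590),interpolation=cv2.INTER_CUBIC)
cv2.imwrite('pics/side1c.png',a)
c=hang(.135); print('nominal centre',c)
u=project(F['side'],np.array([c,c+yawm(yw)@[0,-.0228,.047],PG[:3]+yawm(yw)@[.1094,0,.0115]]));print((u-160)*590/170)
E
```

```text
[ 0.00071364 -0.00023556  0.00101607] [ 0.8098301   0.10835873 -0.46679064]
7.884224938595375 39.989089179143775 [0.23865818 0.93352054 0.66201594]
7.777846117785056 [ 0.03749614  0.99638318 -1.01647882] 6.1917
[-0.00011208 -0.0007896  -0.00033967] 7.909203954332803 7.3167
nominal centre [0.5888202  0.16349093 0.17211134]
[[186.69101942 353.57002785]
 [214.85022165 273.43254111]
 [237.16651955 302.55176846]]
```

View pics/side1c.png

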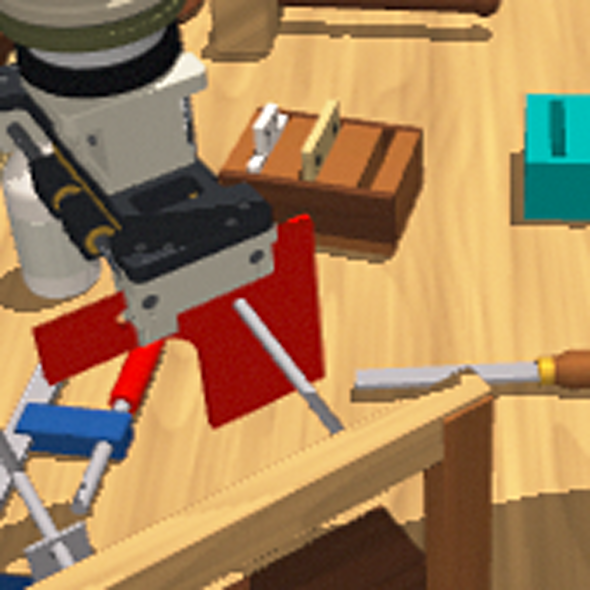

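The crop shows the heel held level at the peg tip. The peg tip is at (240,302), the heel's top corner at (312,215) and the foot between (213,427) and (323,375). The fingers hide hole 2, so I'll fit the outline to check alignment.

```bash
cat >> fit.py <<'E'
def heldfit(f,roi,s,c0,clampbox=None):
    m=redmask(f,roi); m=np.clip(m*1.5,0,1)
    u,v,w,h=roi; sat=cv2.cvtColor(f['image'][v:v+h,u:u+w],cv2.COLOR_RGB2HSV)[...,1]
    W=cv2.erode((sat>85).astype(np.uint8),np.ones((3,3)),borderValue=1).astype(float)
    if clampbox: a,b,c,d=clampbox; W[b-v:d-v,a-u:c-u]=0
    def model(p): # offsets: dx, dy, dz, roll in peg-yaw frame
        cr,sr=np.cos(p[3]),np.sin(p[3])
        o=OUT@np.array([[cr,sr],[-sr,cr]])
        return [(np.c_[np.full(len(o),t),o]+p[:3])@yawm(PG[3]).T+c0 for t in np.linspace(-.004,.004,9)]
    return fit([(f,m,roi,W)],model,[0,0,0,0],[.004,.004,.004,.04],free=(1,2,3))
E
python3 - <<'E'
from fit import *
c=current_tcp_pos()-yawm(PG[3])@[0,GY,.029]; print(c-hang(.135))
for n,roi,cb in(('side',(165,215,95,75),(185,256,208,290)),):
    f=dict(np.load(f'pics/{n}1.npz')); print(n,heldfit(f,roi,.135,c,cb))
E
```

```text
[ 0.00035827 -0.00014026  0.00063238]
side (array([ 0.        , -0.00201274, -0.00127541, -0.00759745]), np.float64(60.01039215686275), np.float64(2016.4366666666667))
```

```bash
python3 - <<'E'
from fit import *
yw=PG[3]; D=dict(dz=.0011,dy=.001)
r.move_l(tcp_for(hang(.135,**D),yw),vel=.05); f0=current_force()
for s in(.12,.11,.105,.10,.095,.09,.085,.08):
    r.move_l(tcp_for(hang(s,**D),yw),vel=.05)
    df=yawm(yw).T@(np.array(current_force())-f0); print(s,np.round(df,2))
    if np.abs(df).max()>4: print('contact');break
F={n:grab(n,n+'2') for n in('side','top')}
a=cv2.resize(cv2.imread('pics/side2.png')[180:300,170:290],(590,590),interpolation=cv2.INTER_CUBIC)
cv2.imwrite('pics/side2c.png',a); print(current_time_s())
E
```

```text
0.12 [ 0.16  0.05 -0.42]
0.11 [-0.13 -0.03 -0.56]
0.105 [-0.45 -1.06 -0.19]
0.1 [ 0.41 -0.03  0.97]
0.095 [-0.31 -1.21 -0.  ]
0.09 [-1.   -0.32  0.27]
0.085 [ 0.11 -0.79 -0.78]
0.08 [-0.98 -0.3   0.04]
10.5667
```

View pics/side2c.png

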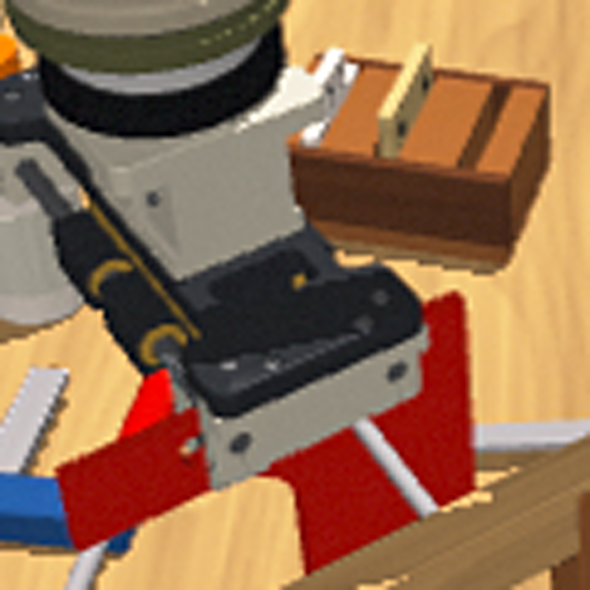

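The peg passes into the sheet at about (360,420) with no contact force, so it is through hole 2. Next I lower until the peg takes the weight.

```bash
python3 - <<'E'
from fit import *
yw=PG[3]; fs=[current_force()[2]]
for i in range(1,11):
    r.move_l(tcp_for(hang(.08,dz=.0011-.0006*i,dy=.001),yw),vel=.02); fs.append(np.mean([current_force()[2] for _ in range(3)]))
    if fs[-1]-np.mean(fs[:4])>1.8 and i>3: break
print(i,np.round(fs,2))
r.let_go(); r.pause(.5)
print(current_force(),current_grip_width())
p=current_tcp_pos(); r.move_l(p+[0,0,.15],vel=.1)
r.pause(.5); t=current_time_s()
F={n:grab(n,n+'3') for n in('side','top')}; print(t)
a=cv2.resize(cv2.imread('pics/side3.png')[180:320,160:300],(590,590),interpolation=cv2.INTER_CUBIC)
cv2.imwrite('pics/side3c.png',a)
E
```

```text
8 [-0.7  -0.69 -0.63 -2.11 -1.06 -1.03 -1.14 -1.92  2.44]
[ 0.35402231  0.38746583 -0.51147106] 1.002970289256876
16.6
```

View pics/side3c.png

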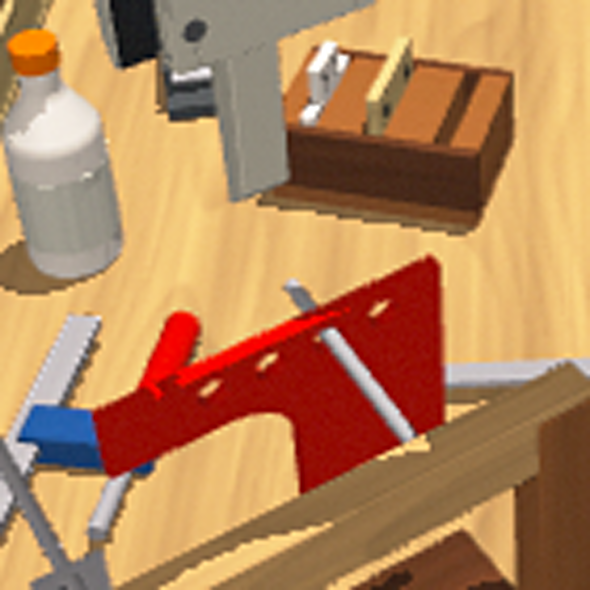

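The heel hangs on the peg through hole 2, with the peg passing through at about (325,335) and the other three holes visible. A quick check of tilt and stillness comes before handing in.

```bash
python3 - <<'E'
from fit import *
roi=(165,225,110,75)
c=hang(.08,dz=-.0035)
a=dict(np.load('pics/side3.npz')); r.pause(1.5); b=grab('side','side4')
for f in(a,b): print(heldfit(f,roi,.08,c,(192,250,212,276)))
E
```

```text
(array([ 0.        ,  0.00131302,  0.00122242, -0.00528007]), np.float64(366.07823529411763), np.float64(2335.5366666666664))
(array([0.        , 0.0009579 , 0.00126951, 0.000246  ]), np.float64(357.34137254901964), np.float64(2338.873333333333))
```

Level and at rest.

```bash
python3 -c "
from bench import r,current_time_s
print(current_time_s(), r.finish_job())"
```

```text
the job is handed in; nothing more can be done
18.25 None
```

The red heel template is hanging level and at rest on the free peg by hole 2; I handed the job in at 18.25 s with the gripper clear, but it returned no verdict.

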